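# Clear the squaring jig and slide an unfired tile home

## Task

A broken lump of brick is lying in the corner of the tile squaring jig: put it in the rubble tray. Then slide the square clay tile along the bench, without lifting it, until it sits squarely and touching against both the long fence and the cross stop. Go gently: the tile is unfired, the stop is held only by friction and must keep its setting, and the other things on the bench are to be left where they are.

Things in the scene. Friction and masses are not known exactly. Their poses are not given: they have to be found in the camera images.
- jig: Fixed long fence of the squaring jig: aluminium bar 420 mm long (x = -170 to +250 mm), 30 mm wide, 12 mm high, screwed to the bench. Origin at bench level on its inner face, the plane y = 0, which the tile must touch; the bar lies on the -y side, the tile belongs on the +y side. x runs along the fence, away from the stop; z up. The stop has a black clamp knob over the fence, 32 mm high.
- stop_face (a point): Point on the cross stop's working face (plane x = 0, facing +x), 60 mm from the fence face, 13 mm above the bench. Axes parallel to the jig's. The stop is a bar square to the fence, 5 to 135 mm out from its face, 25 mm thick (to -x), 13 mm high, on a carriage on the fence; its setting varies. Only friction holds it: pushed with over about 18 N it slides to -x and stays there.
- tile: Square plain clay tile, 120 x 120 x 20 mm, 0.3 to 0.6 kg, flat on the bench, out of place and crooked. Origin: centre of its underside; x, y parallel to its edges. Too wide to grip; slides under 2 to 7 N, more if the pusher bears down on its edge; a corner run crooked into the fence can jam. Unfired: chips at 60 N against fence or stop. Home: origin 60 mm from fence face and stop face.
- rubble: Broken lump of brick, 70 mm long (its x), 46 mm wide (its y, flat parallel sides), 45 mm high, about 0.27 kg, lying in the jig's corner where the tile belongs. Origin: centre of its underside.
- tray: Rubble tray: shallow open plywood box on the right of the bench, outside 200 mm (x) x 150 mm (y), 45 mm high, walls and floor 6 mm thick, fixed to the bench. Origin: centre of its underside.
- bowl: blue-glazed clay bowl, 110 mm across, 55 mm high, on the left; a bystander. Origin: centre of its underside, z up.
- jar: closed jar 60 mm across and 85 mm high, front left; a bystander. Origin: centre of its underside.
- brick_near: broken lump of brick, 70 x 45 x 40 mm, lying close to the tray on its left, outside the jig; a bystander. Origin: centre of its underside, x along its length.
- disc: round clay tile, 90 mm across, 16 mm thick, on the right; a bystander. Origin: centre of its underside.
Things that resemble listed ones, but are neither listed nor needed, are in the scene too. Leave any purple look-alike of the rubble alone. Leave any blue look-alike of the tile alone.

How it is judged:
By the outcome, as a careful person would: the job done as asked, in the order asked, and still so for the second after the job is handed in, with the robot touching nothing.
It also fails if it takes over 67 s, if anything falls off the work surface, if the arm or the gripper's body presses on something with over 40 N, if the wrist force passes 120 N, or if a joint passes its speed limit or range.

## Robot

A 6-joint arm with a two-finger parallel gripper is mounted at the origin on the work surface. World frame = base frame: x ahead of the robot, y to its left, z up, the work surface at z = 0. Lengths are in mm, angles in rad, forces in N, time in s.
With the tool pointing down it reaches from about 350 to 875 mm from the base axis. Payload 4.2 kg.
Tool frame: the origin (TCP) lies at the very end of the fingers, on their centre line; the grasp point (between the pads) lies 19 mm behind it; z points along the fingers, y is the line along which they close (so a half turn about z gives the same grasp; the last joint's range is limited). The gripper opens to 85 mm and grips with 20 to 120 N. Pads are 22 mm wide; open, the fingers measure 114 mm over their backs; the gripper's body (76 mm by 85 mm) begins 54 mm behind the grasp point. The pads swing forward as they close: fully open they stand 13 mm farther back than shut.
Start: joints at [-0.9, 0.385, 0.008, 0, -1.194, -0.259], TCP at [250.175, -572.723, 231.312] pointing down, gripper open.
Joint ranges: [-3.14, 3.14], [-1.21, 2.06], [-1.07, 1.41], [-3.16, 2.05], [-2.99, -0.16], [-3.1, 3.1]. Speed limits (rad/s): [2.79, 2.79, 3.14, 3.14, 3.14, 3.14].

## Interface

Orientations are given as a unit quaternion [x, y, z, w].
In Python, from bench import arm gives the robot as it stands. The module is installed in compiled form; this text tells all that it offers.
- The arm moves only by the tool drive_tool, never from a script. Its argument "targets" is a list of rows, each a list of 5 numbers: the closure, from -1 (fully open) to 1 (shut), then the shift along the tool's x, y, z in mm, then the turn about the tool's z in degrees. In form: [[grip, tx, ty, tz, roll], ...]. A call has 1 to 12 rows; each row is the pose to reach, as a shift and turn from the pose commanded when the call began, along the tool's axes at that moment; what a row does not reach only later rows make up. A row lasts 1/10 s, in which the tool goes at most 50 mm and 8.59 degrees, less where a joint would pass 70% of its speed; a pose out of reach is approached as far as the arm can. A call with a gripper value outside its range is refused whole. The fingers move at their own pace and stop on an object; the grip force is fixed at half the most. Time passes only in rows, so rows that repeat a pose let the fingers close. It gives the time, the measured TCP pose, the force, the opening and the grip force at its end, in the units of the state.
- arm.read_state(): the state, without advancing time (a new reading comes with each control period).
- arm.get_image(name): name is "scene" or "top"; returns the picture (384x512x3 uint8, blue, green, red); there is no depth.
- arm.camera_params(name): a dict with "fov_y" (degrees; the focal length in pixels is half the picture's height over the tangent of half this angle, whatever the lens; pixels are square), "cx", "cy" (the principal point, pixels), "D" ([k1, k2, p1, p2, k3] as OpenCV has them; the pictures are not rectified), "rvec" (rotation vector, rad) and "tvec" (3), from world to camera coordinates, as OpenCV has them. Camera axes: x right, y down, z forward; pixel columns grow to the right and rows downward; lengths in mm; the calibration is good to about 2 mm. A picture is of the moment at which its call begins. camera_params takes no time and is no camera call.
- arm.job_done(): hands the job in; it is judged then, once.
The state is a dict: "clock": time; "joints": joint angles; "joint_vel": joint speeds; "joint_efforts": joint torques, N m; "position": TCP position; "ee_rot": TCP orientation; "contact_force": force on the tool from outside, world axes, zero at the start; "wrist_torque": the same for the moment, N m; "gripper_width": finger opening in mm; "grasp_force": force on a finger pad.
Only numpy, scipy, OpenCV 4.12 (cv2) and the standard library are available. Lean on these libraries where they do the work, as an engineer would, in place of code of your own. Each camera call takes 0.05 s, during which the arm holds its last target. There are 200 camera calls.

## Working session

There is one attempt and no reset: what is moved stays moved. The work goes in short steps, Python scripts to look and compute and a tool call to move; the robot and the scene stay as the last step left them, time stands still between calls to the robot, and variables do not carry over. Pictures are saved under pics/ and viewed, at most 10 in all, crops included, and the job is handed in when it is done.

Besides the shell and the picture viewer there is one more tool, called after "Request:" as name(argument=value, ...), one argument or row to a line, values as JSON. drive_tool: Moves the arm, as the interface text tells. Its arguments: {"type":"object","properties":{"targets":{"type":"array","items":{"type":"array","items":{"type":"number"}}}},"required":["targets"]}

```bash
mkdir -p pics
cat > h.py <<'E'
import numpy as np, cv2
from bench import arm
def cam(n):
    p=arm.camera_params(n); f=192/np.tan(np.radians(p["fov_y"])/2)
    K=np.array([[f,0,p["cx"]],[0,f,p["cy"]],[0,0,1.]])
    return K,np.array(p["D"],float),np.array(p["rvec"],float),np.array(p["tvec"],float)
def w(n,uv,z):
    "pixels -> world at height z"
    K,D,r,t=cam(n); q=cv2.undistortPoints(np.array(uv,float).reshape(-1,1,2),K,D).reshape(-1,2)
    R=cv2.Rodrigues(r)[0]; c=-R.T@t.ravel(); d=np.c_[q,np.ones(len(q))]@R
    return c+d*((z-c[2])/d[:,2])[:,None]
def px(n,P):
    K,D,r,t=cam(n); return cv2.projectPoints(np.array(P,float).reshape(-1,1,3),r,t,K,D)[0].reshape(-1,2)
E
python3 - <<'E'
from h import *
for n in("scene","top"):
    i=arm.get_image(n); cv2.imwrite(f"pics/{n}0.png",i)
    K,D,r,t=cam(n); R=cv2.Rodrigues(r)[0]; print(n,K[0,0],D,-R.T@t.ravel(),R[2])
a=cv2.imread("pics/top0.png"); cv2.imwrite("pics/top0b.png",cv2.resize(a,(800,600),interpolation=cv2.INTER_CUBIC))
print(arm.read_state())
E
```

```text
scene 360.07603084814355 [-0.06668141  0.          0.          0.          0.        ] [875.45978507 482.16614818 811.97028453] [-0.3495481  -0.48976942 -0.79871274]
top 368.26869715129567 [0.03411252 0.         0.         0.         0.        ] [366.94309606  22.08875259 893.22886718] [ 0.20201037  0.02177601 -0.97914126]
{'clock': 0.1, 'joints': array([-9.00393532e-01,  3.85466713e-01,  6.77491809e-03, -4.28388669e-04,
       -1.19400992e+00, -2.58606979e-01]), 'joint_vel': array([-0.00266097, -0.00133435,  0.00393719,  0.00180035,  0.00173877,
       -0.00098197]), 'joint_efforts': array([-7.94960433e-04, -3.93320239e+01,  1.88928741e+01,  4.19794410e+00,
       -2.57160980e-03,  1.35610597e-05]), 'position': array([ 249.97058878, -572.26826747,  230.34463858]), 'ee_rot': array([-2.04368757e-01,  9.78893490e-01,  9.40939162e-04, -2.48789129e-04]), 'contact_force': array([-0.31239435,  0.43141817, -0.09698174]), 'wrist_torque': array([-0.01978371,  0.02180044, -0.01101918]), 'grasp_force': 0.0, 'gripper_width': 85.43758065829955}
```

View pics/top0b.png

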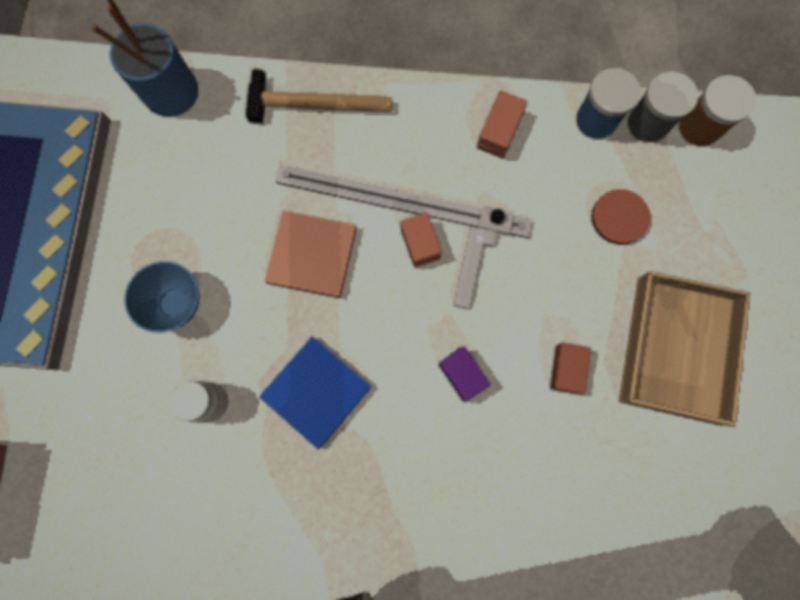

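View pics/scene0.png

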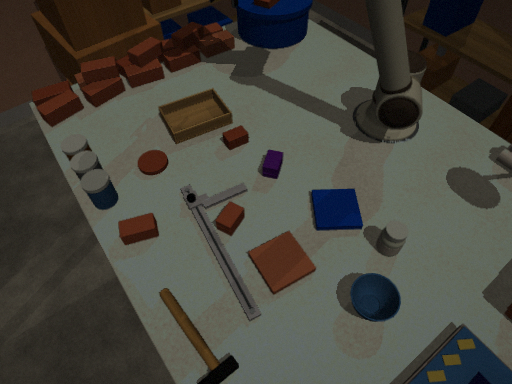

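The top view shows, in 800x600 pixels: tile about (312,254), rubble (421,240) in the corner, fence from (280,175) to (530,228), stop bar down to (463,305) and tray (688,348). There are also purple and blue look-alikes. I'll enlarge the jig and tray.

Run:
```python
from h import *
a=cv2.imread("pics/top0.png")
cv2.imwrite("pics/c1.png",cv2.resize(a[100:204,165:350],None,fx=4.3,fy=4.3,interpolation=cv2.INTER_CUBIC))
b=cv2.imread("pics/scene0.png")
cv2.imwrite("pics/c2.png",cv2.resize(b[170:325,160:330],None,fx=3.8,fy=3.8,interpolation=cv2.INTER_CUBIC))
```

```text
(no output)
```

View pics/c1.png

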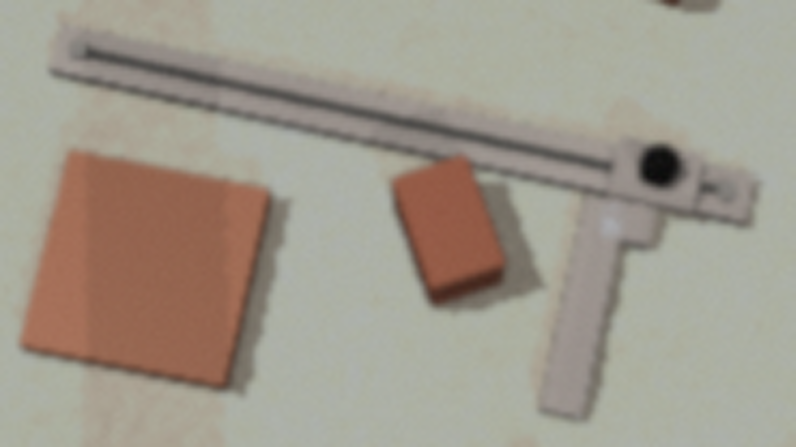

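View pics/c2.png

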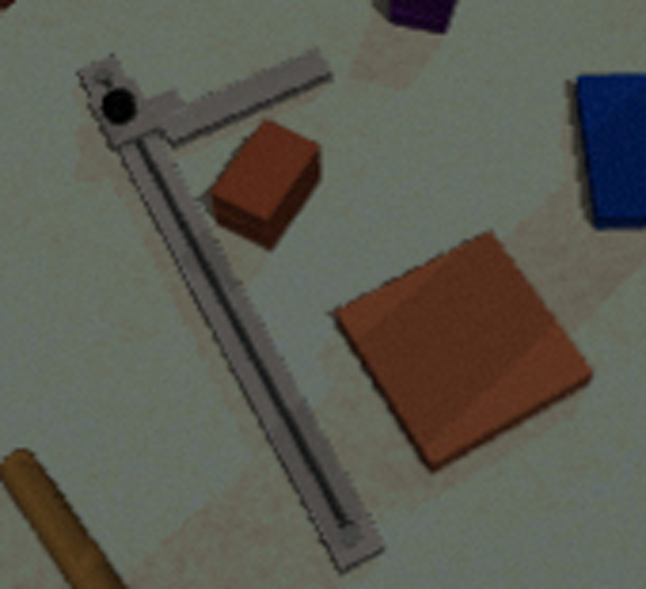

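```bash
cat > m.py <<'E'
from h import *
t=lambda l:(np.array(l,float)+.5)/4.3-.5+[165,100]
s=lambda l:(np.array(l,float)+.5)/3.8-.5+[160,170]
ang=lambda d:np.degrees(np.arctan2(d[1],d[0]))
def quad(name,P):
    e=np.roll(P,-1,0)-P
    print(name,"c",P.mean(0).round(1),"len",np.linalg.norm(e,axis=1).round(1),"ang",[round(ang(x),1) for x in e])
quad("tile top",w("top",t([[68,150],[270,188],[228,381],[22,343]]),20))
quad("tile scn",w("scene",s([[335,312],[490,233],[592,372],[433,462]]),20))
quad("rub top",w("top",t([[393,180],[464,156],[504,264],[430,290]]),45))
quad("rub scn",w("scene",s([[212,193],[265,121],[320,148],[269,220]]),45))
def line(name,P): print(name,P[:,:2].round(1).tolist(),"ang",round(ang(P[1]-P[0]),2),"len",round(np.linalg.norm(P[1]-P[0]),1))
line("fence in top",w("top",t([[608,190],[52,68]]),12))
line("fence out top",w("top",t([[615,143],[64,22]]),12))
line("fence in scn",w("scene",s([[200,195],[380,543]]),12))
line("stop top",w("top",t([[585,195],[540,408]]),13))
line("stop scn",w("scene",s([[176,140],[330,68]]),13))
line("fence end top",w("top",t([[760,178],[748,220]]),12))
T=lambda l:np.array(l,float)*.64
quad("tray",w("top",T([[650,273],[749,294],[735,424],[625,403]]),45))
quad("bn",w("top",T([[561,343],[590,346],[586,391],[555,388]]),40))
quad("purple",w("top",T([[441,360],[465,346],[490,378],[467,401]]),45))
E
python3 m.py
```

```text
tile top c [606.  194.9  20. ] len [119.8 116.1 119.  117. ] ang [np.float64(-96.0), np.float64(174.3), np.float64(84.4), np.float64(-5.3)]
tile scn c [604.5 197.3  20. ] len [118.2 117.3 116.6 117.9] ang [np.float64(173.1), np.float64(83.7), np.float64(-6.6), np.float64(-95.6)]
rub top c [638.3  25.6  45. ] len [42.4 66.8 43.8 67.2] ang [np.float64(-65.4), np.float64(-155.9), np.float64(115.0), np.float64(23.0)]
rub scn c [638.8  28.8  45. ] len [66.8 44.6 65.1 44.2] ang [np.float64(-155.6), np.float64(112.9), np.float64(24.0), np.float64(-65.0)]
fence in top [[676.4, -65.6], [722.9, 267.0]] ang 82.05 len 335.9
fence out top [[705.6, -67.8], [752.4, 263.7]] ang 81.96 len 334.9
fence in scn [[677.3, -1.0], [721.9, 267.4]] ang 80.56 len 272.1
stop top [[671.9, -52.4], [543.7, -35.4]] ang 172.47 len 129.3
stop scn [[666.6, -49.9], [541.6, -36.6]] ang 173.96 len 125.7
fence end top [[691.3, -153.2], [665.2, -147.4]] ang 167.61 len 26.7
tray c [ 503.8 -381.3   45. ] len [145.6 193.4 154.3 199.7] ang [np.float64(-97.8), np.float64(172.3), np.float64(84.5), np.float64(-10.1)]
bn c [ 459.8 -215.3   40. ] len [42.6 66.5 44.9 67.1] ang [np.float64(-90.8), np.float64(176.3), np.float64(89.8), np.float64(-5.6)]
purple c [438.9 -58.4  45. ] len [41.3 58.7 47.6 69.7] ang [np.float64(-54.9), np.float64(-137.8), np.float64(139.0), np.float64(37.0)]
```

Both views agree. The tile is at jig (237,106), about 2° crooked. The rubble is at world (638.5,27) with its long axis at 24°, and the tool's y is already at about 114°, which suits the grasp. Moving over the rubble.

Request:
drive_tool(
  targets=[
    [-1, -40, 26, 0, 0],
    [-1, -80, 53, 0, 0],
    [-1, -120, 79, 0, 0],
    [-1, -160, 106, 0, 0],
    [-1, -200, 132, 0, 0],
    [-1, -240, 159, 0, 0],
    [-1, -280, 185, 0, 0],
    [-1, -320, 212, 0, 0],
    [-1, -360, 238, 0, 0],
    [-1, -400, 265, 0, 0],
    [-1, -440, 291, 0, 0],
    [-1, -480, 318, 0, 0],
  ],
)

```text
clock: 1.3
position: [563.3, -87.3, 231.0]
ee_rot: [-0.205, 0.979, 0.0, -0.0]
contact_force: [0.8, -0.8, -0.3]
gripper_width: 85.0
grasp_force: 0.0
```

Request:
drive_tool(
  targets=[
    [-1, -40, 26, 20, 0],
    [-1, -80, 53, 50, 0],
    [-1, -116, 76, 80, 0],
    [-1, -116, 76, 110, 0],
    [-1, -116, 76, 110, 0],
    [-1, -116, 76, 110, 0],
    [-1, -116, 76, 110, 0],
  ],
)

```text
clock: 2.0
position: [639.5, 26.2, 123.5]
ee_rot: [-0.204, 0.979, -0.0, 0.002]
contact_force: [0.8, -0.5, 1.1]
gripper_width: 85.4
grasp_force: 0.0
```

```bash
cat >> h.py <<'E'
def st():
    s=arm.read_state(); from scipy.spatial.transform import Rotation as R
    M=R.from_quat(s["ee_rot"]).as_matrix(); print("t",round(s["clock"],2),"p",s["position"].round(1),"yang",round(float(np.degrees(np.arctan2(M[1,1],M[0,1]))),2),"F",s["contact_force"].round(2),"w",round(s["gripper_width"],1),"g",round(s["grasp_force"],1))
    return s["position"],M
def to(P):
    p,M=st(); print("tool shift to",P,(M.T@(np.array(P)-p)).round(1))
E
python3 -c "
from h import *
to([638.5,27,8])
cv2.imwrite('pics/top1.png',cv2.resize(arm.get_image('top')[90:230,150:350],None,fx=4,fy=4,interpolation=cv2.INTER_CUBIC))"
```

```text
t 2.0 p [639.5  26.2 123.5] yang 113.56 F [ 0.78 -0.52  1.15] w 85.4 g 0.0
tool shift to [638.5, 27, 8] [  0.9   1.2 115.5]
```

View pics/top1.png

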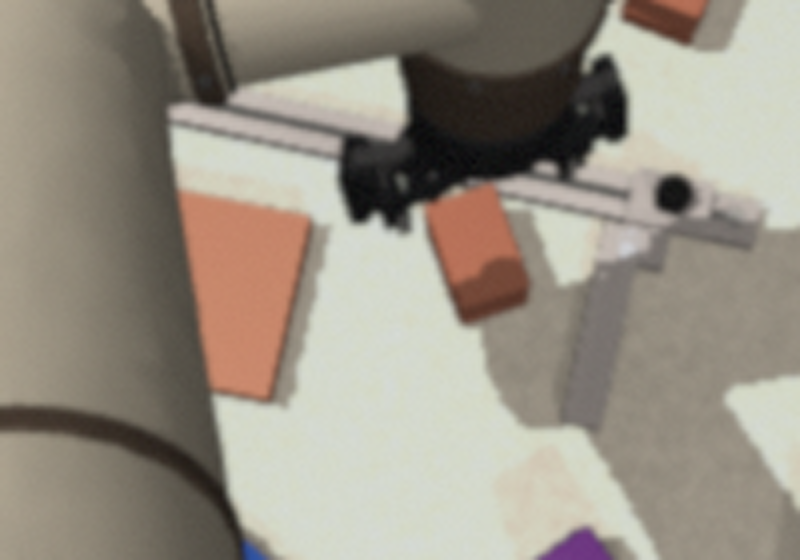

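The open gripper (around (480,140) in the crop) straddles the rubble (475,250), with parallax as expected for its height. Going down and gripping.

Request:
drive_tool(
  targets=[
    [-1, 1, 1, 30, 0],
    [-1, 1, 1, 60, 0],
    [-1, 1, 1, 85, 0],
    [-1, 1, 1, 104, 0],
    [-1, 1, 1, 112, 0],
    [-1, 1, 1, 112, 0],
    [0.5, 1, 1, 112, 0],
    [1, 1, 1, 112, 0],
    [1, 1, 1, 112, 0],
    [1, 1, 1, 112, 0],
    [1, 1, 1, 112, 0],
    [1, 1, 1, 112, 0],
  ],
)

```text
clock: 3.25
position: [638.6, 27.5, 11.1]
ee_rot: [-0.205, 0.979, -0.0, 0.002]
contact_force: [-1.1, -0.5, 5.9]
gripper_width: 45.4
grasp_force: 63.6
```

Request:
drive_tool(
  targets=[
    [1, 0, 0, 0, 0],
    [1, 0, 0, -15, 0],
    [1, 0, 0, -45, 0],
    [1, 0, 0, -85, 0],
    [1, 0, 0, -115, 0],
    [1, 0, 0, -120, 0],
  ],
)

```text
clock: 3.85
position: [639.4, 27.9, 134.2]
ee_rot: [-0.205, 0.979, 0.0, 0.004]
contact_force: [0.5, 0.1, -2.0]
gripper_width: 45.5
grasp_force: 62.8
```

```bash
python3 -c "
from h import *
to([503,-384,120])"
```

```text
t 3.85 p [639.4  27.9 134.2] yang 113.63 F [ 0.52  0.15 -2.04] w 45.5 g 62.8
tool shift to [503, -384, 120] [ 290.2 -322.7   12.4]
```

Request:
drive_tool(
  targets=[
    [1, 18, -20, 0, 0],
    [1, 50, -56, 0, 0],
    [1, 83, -92, 0, 0],
    [1, 116, -129, 0, 0],
    [1, 149, -166, 0, 0],
    [1, 182, -203, 0, 0],
    [1, 215, -240, 0, 0],
    [1, 248, -276, 0, 0],
    [1, 275, -306, 0, 0],
    [1, 290, -323, 0, 0],
    [1, 290, -323, 20, 0],
    [1, 290, -323, 40, 0],
  ],
)

```text
clock: 5.05
position: [499.3, -385.1, 87.5]
ee_rot: [-0.203, 0.979, 0.001, -0.001]
contact_force: [-0.8, 0.4, -4.0]
gripper_width: 45.0
grasp_force: 62.9
```

```bash
python3 -c "
from h import *
to([503,-384,19])
cv2.imwrite('pics/s2.png',cv2.resize(arm.get_image('scene')[60:200,110:290],None,fx=4,fy=4,interpolation=cv2.INTER_CUBIC))"
```

```text
t 5.05 p [ 499.3 -385.1   87.5] yang 113.42 F [-0.8   0.43 -3.97] w 45.0 g 62.9
tool shift to [503, -384, 19] [-3.9 -0.6 68.5]
```

View pics/s2.png

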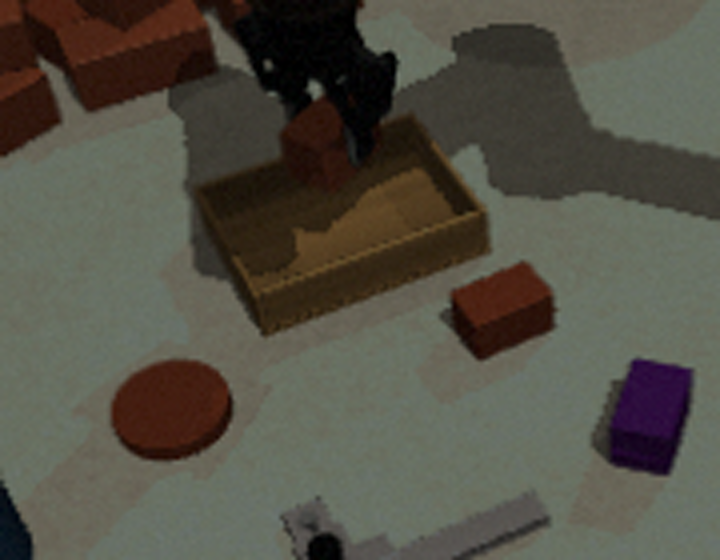

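The held lump (330,145) hangs above the tray, shifted in view by its height. Lowering it to the floor of the tray.

Request:
drive_tool(
  targets=[
    [1, -2, 0, 30, 0],
    [1, -2, 0, 55, 0],
    [1, -2, 0, 66, 0],
    [1, -2, 0, 68, 0],
    [1, -2, 0, 68, 0],
    [1, -2, 0, 68, 0],
  ],
)

```text
clock: 5.7
position: [503.7, -384.3, 22.7]
ee_rot: [-0.205, 0.979, -0.001, 0.001]
contact_force: [0.2, 1.2, -2.8]
gripper_width: 45.2
grasp_force: 62.6
```

Request:
drive_tool(
  targets=[
    [1, 0, 0, 3, 0],
    [1, 0, 0, 5, 0],
    [1, 0, 0, 5, 0],
  ],
)

```text
clock: 6.0
position: [503.1, -384.1, 17.1]
ee_rot: [-0.205, 0.979, -0.0, 0.001]
contact_force: [-0.9, -0.5, 0.0]
gripper_width: 45.0
grasp_force: 62.9
```

Contact with the floor (Fz is now about 0). Releasing, lifting and crossing to behind the tile, where I'll push with part-open fingers as a two-point pusher.

Request:
drive_tool(
  targets=[
    [-0.4, 0, 0, 0, 0],
    [-0.4, 0, 0, 0, 0],
    [-0.4, 0, 0, 0, 0],
    [-0.4, 0, 0, 0, 0],
    [-0.4, 0, 0, -30, 0],
    [-0.4, 0, 0, -70, 0],
    [-0.4, 0, 0, -110, 0],
    [-0.4, 0, 0, -130, 0],
    [-0.4, 0, 0, -130, 0],
  ],
)

```text
clock: 6.9
position: [504.7, -385.0, 150.9]
ee_rot: [-0.205, 0.979, -0.003, 0.003]
contact_force: [-0.2, 0.6, 0.6]
gripper_width: 59.8
grasp_force: 0.0
```

```bash
python3 -c "
from h import *
to([512.5,208,100])
cv2.imwrite('pics/top3.png',arm.get_image('top'))
cv2.imwrite('pics/s3.png',cv2.resize(arm.get_image('scene')[60:200,110:290],None,fx=4,fy=4,interpolation=cv2.INTER_CUBIC))
T=lambda l:np.array(l,float)*.64
print(w('top',T([[313,338],[371,387],[318,447],[261,395]]),20).round(0).tolist())"
```

```text
t 6.9 p [ 504.7 -385.   150.9] yang 113.63 F [-0.16  0.61  0.55] w 59.8 g 0.0
tool shift to [512.5, 208, 100] [-244.5  540.5   48.4]
[[470.0, 175.0, 20.0], [405.0, 79.0, 20.0], [312.0, 148.0, 20.0], [379.0, 241.0, 20.0]]
```

View pics/s3.png

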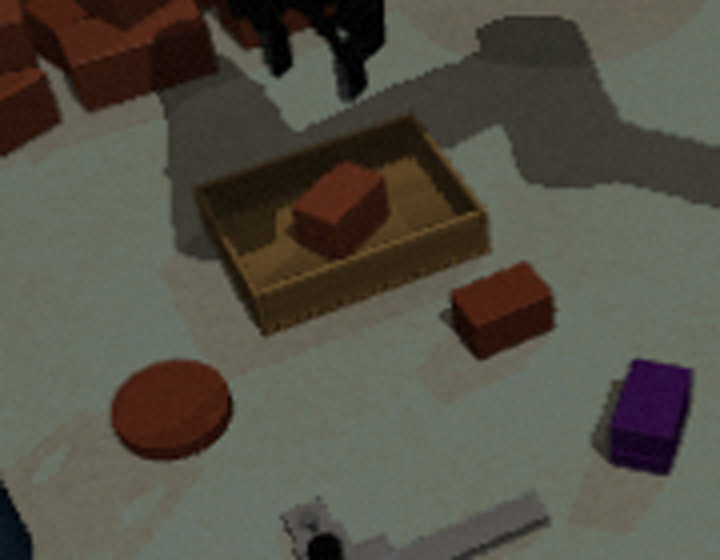

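The rubble lies in the tray at (340,205). Crossing to behind the tile.

Request:
drive_tool(
  targets=[
    [-0.4, -15, 33, 0, 3],
    [-0.4, -33, 73, 0, 6],
    [-0.4, -51, 113, 0, 10],
    [-0.4, -69, 153, 0, 14],
    [-0.4, -87, 193, 0, 18],
    [-0.4, -105, 233, 0, 22],
    [-0.4, -123, 273, 0, 26],
    [-0.4, -141, 313, 0, 30],
    [-0.4, -160, 353, 0, 31.6],
    [-0.4, -178, 393, 0, 31.6],
    [-0.4, -196, 433, 0, 31.6],
    [-0.4, -214, 473, 0, 31.6],
  ],
)

```text
clock: 8.2
position: [508.2, 136.6, 144.6]
ee_rot: [0.07, 0.998, -0.001, -0.002]
contact_force: [0.9, 0.6, 0.3]
gripper_width: 59.7
grasp_force: 0.0
```

Request:
drive_tool(
  targets=[
    [-0.4, -2, 36, 20, 0],
    [-0.4, 0, 60, 40, 0],
    [-0.4, 0, 74, 60, 0],
    [-0.4, 0, 74, 80, 0],
    [-0.4, 0, 74, 80, 0],
    [-0.4, 0, 74, 80, 0],
  ],
)

```text
clock: 8.8
position: [519.2, 207.9, 65.2]
ee_rot: [0.07, 0.998, -0.001, -0.001]
contact_force: [0.3, 0.1, -0.4]
gripper_width: 59.7
grasp_force: 0.0
```

```bash
cat >> h.py <<'E'
U=np.array([.1392,.9903]);V=np.array([-.9903,.1392]);O=np.array([676.9,-53.5])
def jig(p): d=np.array(p)[:2]-O; return round(float(d@U),1),round(float(d@V),1)
def jw(x,y): return O+x*U+y*V
E
python3 -c "
from h import *
g=jw(237,196);to([*g,4]);print(g,jig(arm.read_state()['position']))"
```

```text
t 8.8 p [519.2 207.9  65.2] yang 82.0 F [ 0.27  0.08 -0.4 ] w 59.7 g 0.0
tool shift to [np.float64(515.7916), np.float64(208.4843), 4] [ 3.3  0.3 61.2]
[515.7916 208.4843] (236.9, 192.6)
```

Request:
drive_tool(
  targets=[
    [-0.4, 3, 0, 30, 0],
    [-0.4, 3, 0, 50, 0],
    [-0.4, 3, 0, 59, 0],
    [-0.4, 3, 0, 59, 0],
    [-0.4, 0, 0, 59, 0],
    [-0.4, -4, 0, 59, 0],
    [-0.4, -8, 0, 59, 0],
    [-0.4, -11, 0, 59, 0],
    [-0.4, -14, 0, 59, 0],
    [-0.4, -17, 0, 59, 0],
    [-0.4, -20, 0, 59, 0],
  ],
)

```text
clock: 9.9
position: [539.2, 205.8, 7.4]
ee_rot: [0.07, 0.998, -0.0, -0.001]
contact_force: [-2.8, 1.0, 1.5]
gripper_width: 59.7
grasp_force: 1.8
```

```bash
python3 -c "
from h import *
print(jig(st()[0]))"
```

```text
t 9.9 p [539.2 205.8   7.4] yang 82.01 F [-2.78  0.98  1.48] w 59.7 g 1.8
(237.6, 172.5)
```

Request:
drive_tool(
  targets=[
    [-0.4, -3, 0, 0, 0],
    [-0.4, -6, 0, 0, 0],
    [-0.4, -9, 0, 0, 0],
    [-0.4, -12, 0, 0, 0],
    [-0.4, -15, 0, 0, 0],
    [-0.4, -18, 0, 0, 0],
    [-0.4, -21, 0, 0, 0],
    [-0.4, -24, 0, 0, 0],
    [-0.4, -26, 0, 0, 0],
    [-0.4, -28, 0, 0, 0],
    [-0.4, -28, 0, 0, 0],
  ],
)

```text
clock: 11.0
position: [567.8, 201.8, 7.2]
ee_rot: [0.07, 0.998, 0.0, 0.0]
contact_force: [-2.8, 0.3, 2.2]
gripper_width: 59.6
grasp_force: 1.1
```

```bash
python3 -c "
from h import *
print(jig(st()[0]))
i=arm.get_image('scene')
cv2.imwrite('pics/s4.png',cv2.resize(i[170:325,160:330],None,fx=3.8,fy=3.8,interpolation=cv2.INTER_CUBIC))"
```

```text
t 11.0 p [567.8 201.8   7.2] yang 81.99 F [-2.83  0.26  2.23] w 59.6 g 1.1
(237.7, 143.5)
```

View pics/s4.png

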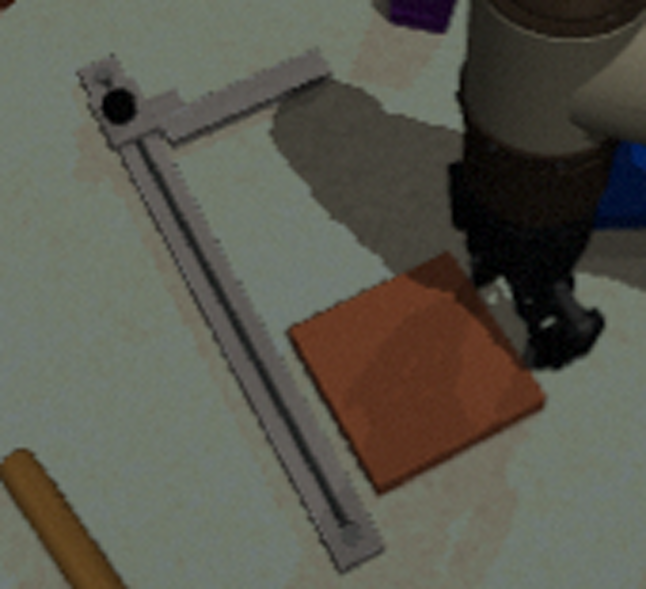

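The tile is squared to the fence with about 8 mm of gap (corners (290,328) and (378,490)). I'll close most of the gap here, then back away.

Request:
drive_tool(
  targets=[
    [-0.4, -2, 0, 0, 0],
    [-0.4, -4, 0, 0, 0],
    [-0.4, -5, 0, 0, 0],
    [-0.4, -5, 0, 0, 0],
  ],
)

```text
clock: 11.45
position: [572.5, 201.2, 7.2]
ee_rot: [0.07, 0.998, 0.0, 0.0]
contact_force: [-2.7, 1.0, 1.7]
gripper_width: 59.7
grasp_force: 1.3
```

Request:
drive_tool(
  targets=[
    [-0.4, 5, 0, 0, 0],
    [-0.4, 20, 0, 0, 0],
    [-0.4, 20, 0, -30, 0],
    [-0.4, 20, 0, -70, 0],
    [-0.4, 10, 20, -70, -8],
    [-0.4, -5, 45, -70, -16],
    [-0.4, -20, 70, -70, -24],
    [-0.4, -40, 90, -70, -32],
    [-0.4, -60, 90, -70, -40],
    [-0.4, -76, 90, -70, -48],
    [-0.4, -76, 90, -70, -56],
    [-0.4, -76, 90, -70, -64],
  ],
)

```text
clock: 12.65
position: [661.2, 279.8, 77.0]
ee_rot: [-0.472, 0.882, -0.0, 0.001]
contact_force: [-0.8, -0.0, -0.7]
gripper_width: 59.8
grasp_force: 0.0
```

Request:
drive_tool(
  targets=[
    [-0.4, 0, 0, 0, -8],
    [-0.4, 0, 0, 0, -16],
    [-0.4, 0, 0, 0, -24],
    [-0.4, 0, 0, 0, -26],
    [-0.4, 0, 0, 0, -26],
  ],
)

```text
clock: 13.15
position: [660.7, 280.0, 77.5]
ee_rot: [-0.656, 0.755, -0.0, 0.001]
contact_force: [1.2, -0.2, 0.4]
gripper_width: 59.6
grasp_force: 0.0
```

```bash
python3 -c "
from h import *
p,_=st();print(jig(p)); to([*jw(322,62),7])
cv2.imwrite('pics/s5.png',cv2.resize(arm.get_image('scene')[170:325,160:330],None,fx=3.8,fy=3.8,interpolation=cv2.INTER_CUBIC))"
```

```text
t 13.15 p [660.7 280.   77.5] yang 172.0 F [ 1.15 -0.17  0.41] w 59.6 g 0.0
(328.0, 62.5)
t 13.15 p [660.7 280.   77.5] yang 172.0 F [ 1.15 -0.17  0.41] w 59.6 g 0.0
tool shift to [np.float64(660.3238), np.float64(274.007), 7] [ 6.  -0.4 70.5]
```

View pics/s5.png

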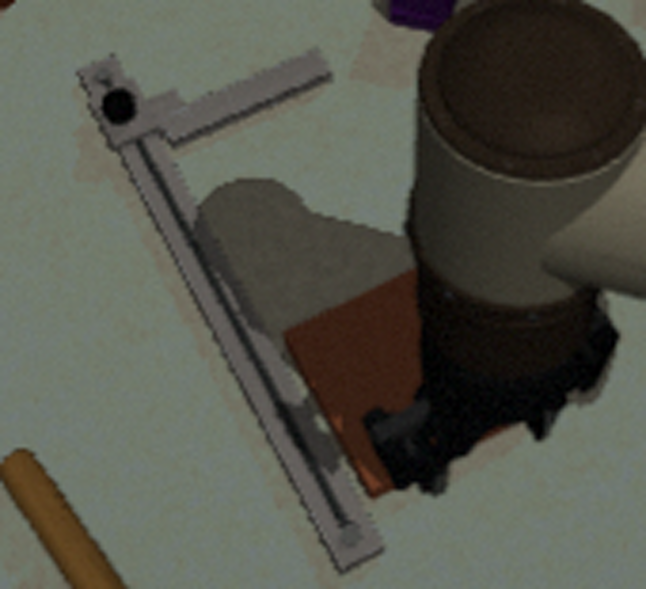

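The tile is still about 16 px off the fence edge: corner (286,331) against the fence at x≈270. The near corner is at about (373,493). Quantifying the gap:

```bash
python3 -c "
from m import *
for q in w('scene',s([[286,331],[373,492]]),20): print(jig(q))
for q in w('scene',s([[200,195],[270,331],[352,490]]),12): print('fence',jig(q))"|tail -5
```

```text
(177.6, 11.7)
(297.5, 9.9)
fence (52.0, 6.9)
fence (168.8, 3.9)
fence (287.7, 0.8)
```

Gap about 8–9 mm and parallel, with the tile at jig x≈237. Descending beyond the tile's outer edge and pushing along the fence.

Request:
drive_tool(
  targets=[
    [-0.4, 0, 5, 30, 0],
    [-0.4, 0, 5, 60, 0],
    [-0.4, 0, 5, 70, 0],
    [-0.4, 0, 5, 70, 0],
    [-0.4, 6, 5, 70, 0],
    [-0.4, 12, 5, 70, 0],
    [-0.4, 15, 5, 70, 0],
    [-0.4, 18, 5, 70, 0],
    [-0.4, 21, 5, 70, 0],
    [-0.4, 25, 5, 70, 0],
    [-0.4, 30, 5, 70, 0],
    [-0.4, 35, 5, 70, 0],
  ],
)

```text
clock: 14.4
position: [651.0, 246.5, 8.1]
ee_rot: [-0.656, 0.754, -0.0, 0.001]
contact_force: [1.2, 3.6, 1.8]
gripper_width: 59.7
grasp_force: 2.0
```

Request:
drive_tool(
  targets=[
    [-0.4, 5, 0, 0, 0],
    [-0.4, 10, 0, 0, 0],
    [-0.4, 15, 0, 0, 0],
    [-0.4, 20, 0, 0, 0],
    [-0.4, 25, 0, 0, 0],
    [-0.4, 30, 0, 0, 0],
    [-0.4, 35, 0, 0, 0],
    [-0.4, 40, 0, 0, 0],
    [-0.4, 45, 0, 0, 0],
    [-0.4, 50, 0, 0, 0],
    [-0.4, 55, 0, 0, 0],
    [-0.4, 60, 0, 0, 0],
  ],
)

```text
clock: 15.6
position: [641.8, 185.9, 7.3]
ee_rot: [-0.656, 0.755, 0.0, -0.0]
contact_force: [0.2, 4.2, 3.9]
gripper_width: 59.6
grasp_force: 2.4
```

```bash
python3 -c "
from h import *
p,_=st();print(jig(p))"
```

```text
t 15.6 p [641.8 185.9   7.3] yang 171.99 F [0.24 4.21 3.93] w 59.6 g 2.4
(232.2, 68.1)
```

Request:
drive_tool(
  targets=[
    [-0.4, 5, 0, 0, 0],
    [-0.4, 10, 0, 0, 0],
    [-0.4, 15, 0, 0, 0],
    [-0.4, 20, 0, 0, 0],
    [-0.4, 25, 0, 0, 0],
    [-0.4, 30, 0, 0, 0],
    [-0.4, 35, 0, 0, 0],
    [-0.4, 40, 0, 0, 0],
    [-0.4, 45, 0, 0, 0],
    [-0.4, 50, 0, 0, 0],
    [-0.4, 55, 0, 0, 0],
    [-0.4, 60, 0, 0, 0],
  ],
)

```text
clock: 16.8
position: [633.4, 126.5, 7.3]
ee_rot: [-0.656, 0.755, 0.0, -0.0]
contact_force: [0.5, 5.1, 3.6]
gripper_width: 59.6
grasp_force: 2.3
```

Request:
drive_tool(
  targets=[
    [-0.4, 5, 0, 0, 0],
    [-0.4, 10, 0, 0, 0],
    [-0.4, 15, 0, 0, 0],
    [-0.4, 20, 0, 0, 0],
    [-0.4, 24, 0, 0, 0],
    [-0.4, 26, 0, 0, 0],
    [-0.4, 27, 0, 0, 0],
    [-0.4, 27, 0, 0, 0],
  ],
)

```text
clock: 17.6
position: [629.5, 99.8, 7.1]
ee_rot: [-0.656, 0.755, 0.0, -0.0]
contact_force: [1.0, 2.9, 2.6]
gripper_width: 59.9
grasp_force: 1.5
```

```bash
python3 -c "
from h import *
p,_=st();print(jig(p))
cv2.imwrite('pics/s6.png',cv2.resize(arm.get_image('scene')[170:290,170:310],None,fx=5,fy=5,interpolation=cv2.INTER_CUBIC))"
```

```text
t 17.6 p [629.5  99.8   7.1] yang 171.98 F [0.95 2.95 2.6 ] w 59.9 g 1.5
(145.2, 68.2)
```

View pics/s6.png

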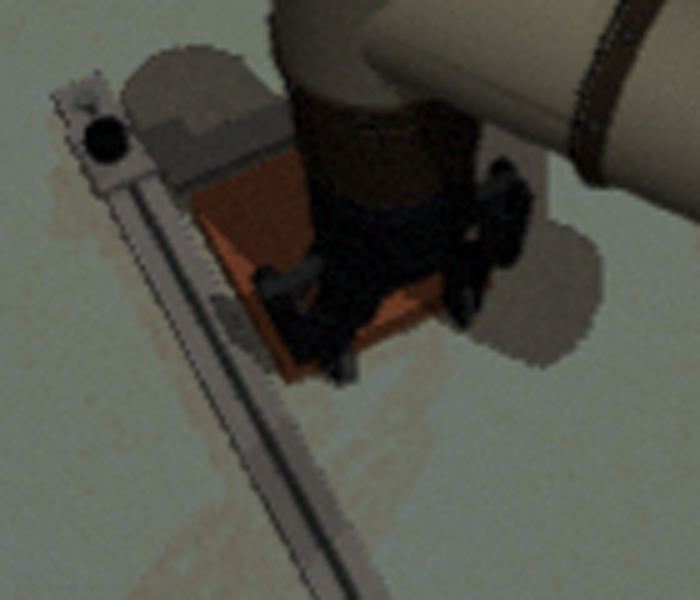

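The tile is a few mm from the stop, with the fence gap still even. That was the tenth picture, so I go on by force and numbers. Next, go round to seat it against the fence.

Request:
drive_tool(
  targets=[
    [-0.4, -5, 0, 0, 0],
    [-0.4, -20, 0, 0, 0],
    [-0.4, -20, 0, -30, 0],
    [-0.4, -20, 0, -70, 0],
    [-0.4, -10, 20, -70, 8],
    [-0.4, 10, 45, -70, 16],
    [-0.4, 30, 70, -70, 24],
    [-0.4, 50, 85, -70, 32],
    [-0.4, 71, 92, -70, 40],
    [-0.4, 71, 92, -70, 48],
    [-0.4, 71, 92, -70, 56],
    [-0.4, 71, 92, -70, 64],
  ],
)

```text
clock: 18.85
position: [528.0, 42.7, 76.8]
ee_rot: [-0.154, 0.988, -0.0, -0.001]
contact_force: [0.4, -0.4, -0.5]
gripper_width: 59.7
grasp_force: 0.0
```

Request:
drive_tool(
  targets=[
    [-0.4, 0, 0, 0, 8],
    [-0.4, 0, 0, 0, 16],
    [-0.4, 0, 0, 0, 24],
    [-0.4, 0, 0, 0, 26],
    [-0.4, 0, 0, 0, 26],
  ],
)

```text
clock: 19.35
position: [528.1, 42.9, 76.7]
ee_rot: [0.069, 0.998, -0.001, -0.001]
contact_force: [-0.3, -0.1, 0.2]
gripper_width: 59.9
grasp_force: 0.0
```

```bash
python3 -c "
from h import *
p,_=st();print(jig(p)); to([*jw(74,158),7])"
```

```text
t 19.35 p [528.1  42.9  76.7] yang 82.03 F [-0.3  -0.06  0.19] w 59.9 g 0.0
(74.8, 160.7)
t 19.35 p [528.1  42.9  76.7] yang 82.03 F [-0.3  -0.06  0.19] w 59.9 g 0.0
tool shift to [np.float64(530.7334), np.float64(41.775800000000004), 7] [-2.9 -0.7 69.7]
```

Request:
drive_tool(
  targets=[
    [-0.4, 0, 0, 30, 0],
    [-0.4, 0, 0, 60, 0],
    [-0.4, 0, 0, 69, 0],
    [-0.4, 0, 0, 69, 0],
    [-0.4, -5, 0, 69, 0],
    [-0.4, -10, 0, 69, 0],
    [-0.4, -15, 0, 69, 0],
    [-0.4, -18, 0, 69, 0],
    [-0.4, -21, 0, 69, 0],
    [-0.4, -23, 0, 69, 0],
    [-0.4, -25, 0, 69, 0],
  ],
)

```text
clock: 20.45
position: [552.0, 38.8, 8.2]
ee_rot: [0.07, 0.998, -0.0, -0.002]
contact_force: [-4.0, 0.6, 3.0]
gripper_width: 59.6
grasp_force: 2.4
```

Request:
drive_tool(
  targets=[
    [-0.4, -0.5, 0, 0, 0],
    [-0.4, -1, 0, 0, 0],
  ],
)

```text
clock: 20.65
position: [553.6, 38.7, 8.2]
ee_rot: [0.07, 0.998, -0.0, -0.001]
contact_force: [-3.7, 0.2, 3.0]
gripper_width: 59.6
grasp_force: 2.2
```

Request:
drive_tool(
  targets=[
    [-0.4, -0.5, 0, 0, 0],
    [-0.4, -1, 0, 0, 0],
  ],
)

```text
clock: 20.85
position: [555.3, 38.7, 8.1]
ee_rot: [0.07, 0.998, -0.0, -0.0]
contact_force: [-3.3, -0.1, 1.6]
gripper_width: 59.9
grasp_force: 1.8
```

Request:
drive_tool(
  targets=[
    [-0.4, -0.5, 0, 0, 0],
    [-0.4, -1, 0, 0, 0],
  ],
)

```text
clock: 21.05
position: [556.6, 38.7, 8.2]
ee_rot: [0.07, 0.998, 0.0, 0.0]
contact_force: [-3.2, 0.1, 1.5]
gripper_width: 59.5
grasp_force: 1.6
```

Request:
drive_tool(
  targets=[
    [-0.4, -0.5, 0, 0, 0],
    [-0.4, -1, 0, 0, 0],
  ],
)

```text
clock: 21.25
position: [557.2, 38.7, 8.2]
ee_rot: [0.07, 0.998, -0.0, -0.0]
contact_force: [-4.6, 1.4, 1.8]
gripper_width: 59.8
grasp_force: 2.5
```

Request:
drive_tool(
  targets=[
    [-0.4, -0.5, 0, 0, 0],
    [-0.4, -1, 0, 0, 0],
  ],
)

```text
clock: 21.45
position: [557.2, 38.5, 8.1]
ee_rot: [0.07, 0.998, -0.0, -0.001]
contact_force: [-8.1, 2.2, 3.9]
gripper_width: 60.0
grasp_force: 3.8
```

Request:
drive_tool(
  targets=[
    [-0.4, -0.5, 0, 0, 0],
    [-0.4, -1, 0, 0, 0],
  ],
)

```text
clock: 21.65
position: [557.2, 38.5, 8.1]
ee_rot: [0.07, 0.998, -0.0, -0.002]
contact_force: [-9.9, 3.1, 5.6]
gripper_width: 60.2
grasp_force: 5.1
```

Position has stalled and the force is rising, so the fence is reached. A little more to make it flush.

Request:
drive_tool(
  targets=[
    [-0.4, -1, 0, 0, 0],
    [-0.4, -2, 0, 0, 0],
  ],
)

```text
clock: 21.85
position: [557.3, 38.3, 8.1]
ee_rot: [0.07, 0.998, -0.001, -0.004]
contact_force: [-15.5, 7.7, 10.9]
gripper_width: 59.9
grasp_force: 8.2
```

Request:
drive_tool(
  targets=[
    [-0.4, -1, 0, 0, 0],
    [-0.4, -2, 0, 0, 0],
    [-0.4, -2, 0, 0, 0],
  ],
)

```text
clock: 22.15
position: [557.3, 38.3, 8.0]
ee_rot: [0.07, 0.998, -0.001, -0.006]
contact_force: [-18.1, 8.9, 12.3]
gripper_width: 59.7
grasp_force: 9.8
```

```bash
python3 -c "
from h import *
p,_=st();print(jig(p),arm.read_state()['wrist_torque'].round(2))"
```

```text
t 22.15 p [557.3  38.3   8. ] yang 81.97 F [-18.13   8.9   12.27] w 59.7 g 9.8
(74.2, 131.2) [2.79 5.1  0.13]
```

Flush on the fence: balanced moment, 18 N, no further motion. Going round to the outer side for the final push to the stop.

Request:
drive_tool(
  targets=[
    [-0.4, 8, 0, 0, 0],
    [-0.4, 25, 0, 0, 0],
    [-0.4, 25, 0, -30, 0],
    [-0.4, 25, 0, -70, 0],
    [-0.4, 10, 20, -70, -8],
    [-0.4, -10, 45, -70, -16],
    [-0.4, -30, 70, -70, -24],
    [-0.4, -50, 90, -70, -32],
    [-0.4, -64, 92, -70, -40],
    [-0.4, -64, 92, -70, -48],
    [-0.4, -64, 92, -70, -56],
    [-0.4, -64, 92, -70, -64],
  ],
)

```text
clock: 23.35
position: [641.8, 120.6, 78.7]
ee_rot: [-0.472, 0.881, -0.001, 0.002]
contact_force: [0.1, -0.7, 0.5]
gripper_width: 60.0
grasp_force: 0.0
```

Request:
drive_tool(
  targets=[
    [-0.4, 0, 0, 0, -8],
    [-0.4, 0, 0, 0, -16],
    [-0.4, 0, 0, 0, -24],
    [-0.4, 0, 0, 0, -26],
    [-0.4, 0, 0, 0, -26],
  ],
)

```text
clock: 23.85
position: [641.4, 120.4, 78.8]
ee_rot: [-0.656, 0.755, -0.001, 0.002]
contact_force: [-0.1, 0.1, -0.1]
gripper_width: 60.1
grasp_force: 0.0
```

```bash
python3 -c "
from h import *
p,_=st();print(jig(p)); to([*jw(163,60),7])"
```

```text
t 23.85 p [641.4 120.4  78.8] yang 172.01 F [-0.14  0.09 -0.13] w 60.1 g 0.0
(167.3, 59.4)
t 23.85 p [641.4 120.4  78.8] yang 172.01 F [-0.14  0.09 -0.13] w 60.1 g 0.0
tool shift to [np.float64(640.1716), np.float64(116.27089999999998), 7] [ 4.4  0.9 71.8]
```

Request:
drive_tool(
  targets=[
    [-0.4, 0, 1, 30, 0],
    [-0.4, 0, 1, 60, 0],
    [-0.4, 0, 1, 71, 0],
    [-0.4, 0, 1, 71, 0],
    [-0.4, 5, 1, 71, 0],
    [-0.4, 10, 1, 71, 0],
    [-0.4, 15, 1, 71, 0],
    [-0.4, 18, 1, 71, 0],
    [-0.4, 20, 1, 71, 0],
    [-0.4, 22, 1, 71, 0],
    [-0.4, 24, 1, 71, 0],
    [-0.4, 25, 1, 71, 0],
  ],
)

```text
clock: 25.05
position: [635.6, 96.4, 7.8]
ee_rot: [-0.656, 0.755, -0.0, 0.001]
contact_force: [-0.8, 5.3, 2.1]
gripper_width: 60.2
grasp_force: 2.5
```

Request:
drive_tool(
  targets=[
    [-0.4, 1, 0, 0, 0],
    [-0.4, 2, 0, 0, 0],
  ],
)

```text
clock: 25.25
position: [635.3, 94.5, 7.8]
ee_rot: [-0.656, 0.755, -0.0, 0.001]
contact_force: [-1.3, 5.6, 1.9]
gripper_width: 59.8
grasp_force: 2.6
```

Request:
drive_tool(
  targets=[
    [-0.4, 1, 0, 0, 0],
    [-0.4, 2, 0, 0, 0],
  ],
)

```text
clock: 25.45
position: [635.1, 92.6, 7.8]
ee_rot: [-0.656, 0.755, -0.0, 0.001]
contact_force: [-1.0, 5.7, 2.1]
gripper_width: 59.4
grasp_force: 2.6
```

```bash
python3 -c "
from h import *
p,_=st();print(jig(p))"
```

```text
t 25.45 p [635.1  92.6   7.8] yang 172.03 F [-0.96  5.74  2.08] w 59.4 g 2.6
(138.8, 61.8)
```

Request:
drive_tool(
  targets=[
    [-0.4, 0.5, 0, 0, 0],
    [-0.4, 1, 0, 0, 0],
    [-0.4, 1.5, 0, 0, 0],
    [-0.4, 2, 0, 0, 0],
  ],
)

```text
clock: 25.85
position: [634.8, 90.6, 7.8]
ee_rot: [-0.656, 0.755, -0.0, 0.001]
contact_force: [-0.4, 5.6, 1.6]
gripper_width: 60.0
grasp_force: 2.6
```

Request:
drive_tool(
  targets=[
    [-0.4, 0.5, 0, 0, 0],
    [-0.4, 1, 0, 0, 0],
  ],
)

```text
clock: 26.05
position: [634.7, 89.7, 7.8]
ee_rot: [-0.656, 0.754, -0.0, 0.001]
contact_force: [-1.0, 5.3, 2.3]
gripper_width: 60.0
grasp_force: 2.6
```

Request:
drive_tool(
  targets=[
    [-0.4, 0.5, 0, 0, 0],
    [-0.4, 1, 0, 0, 0],
  ],
)

```text
clock: 26.25
position: [634.5, 88.7, 7.8]
ee_rot: [-0.656, 0.754, -0.0, 0.001]
contact_force: [-1.9, 4.4, 2.7]
gripper_width: 60.0
grasp_force: 2.6
```

Now at about jig x 135, still sliding freely. Continuing in small steps.

Request:
drive_tool(
  targets=[
    [-0.4, 0.5, 0, 0, 0],
    [-0.4, 1, 0, 0, 0],
  ],
)

```text
clock: 26.45
position: [634.4, 87.6, 7.8]
ee_rot: [-0.656, 0.755, -0.0, 0.001]
contact_force: [-0.9, 5.3, 2.2]
gripper_width: 59.5
grasp_force: 2.6
```

Request:
drive_tool(
  targets=[
    [-0.4, 0.5, 0, 0, 0],
    [-0.4, 1, 0, 0, 0],
  ],
)

```text
clock: 26.65
position: [634.2, 86.6, 7.8]
ee_rot: [-0.656, 0.754, -0.0, 0.001]
contact_force: [-1.2, 5.0, 2.5]
gripper_width: 59.7
grasp_force: 2.6
```

Request:
drive_tool(
  targets=[
    [-0.4, 0.5, 0, 0, 0],
    [-0.4, 1, 0, 0, 0],
  ],
)

```text
clock: 26.85
position: [634.1, 85.6, 7.8]
ee_rot: [-0.656, 0.755, -0.0, 0.001]
contact_force: [-0.9, 5.8, 2.4]
gripper_width: 59.7
grasp_force: 2.6
```

Request:
drive_tool(
  targets=[
    [-0.4, 0.5, 0, 0, 0],
    [-0.4, 1, 0, 0, 0],
  ],
)

```text
clock: 27.05
position: [634.1, 85.3, 7.8]
ee_rot: [-0.656, 0.755, 0.0, 0.001]
contact_force: [-2.0, 7.5, 1.6]
gripper_width: 59.9
grasp_force: 4.2
```

Request:
drive_tool(
  targets=[
    [-0.4, 0.5, 0, 0, 0],
    [-0.4, 1, 0, 0, 0],
  ],
)

```text
clock: 27.25
position: [634.1, 85.2, 7.8]
ee_rot: [-0.656, 0.755, 0.0, 0.002]
contact_force: [-2.6, 11.8, 2.7]
gripper_width: 59.6
grasp_force: 5.6
```

Request:
drive_tool(
  targets=[
    [-0.4, 0.5, 0, 0, 0],
    [-0.4, 1, 0, 0, 0],
  ],
)

```text
clock: 27.45
position: [634.1, 85.1, 7.8]
ee_rot: [-0.656, 0.754, 0.0, 0.003]
contact_force: [-1.7, 13.5, 2.1]
gripper_width: 59.8
grasp_force: 7.0
```

Stalled on the stop at 13.5 N total, of which roughly 8 N is on the stop. Backing off and moving clear, then checking numerically.

Request:
drive_tool(
  targets=[
    [-0.4, -3, 0, 0, 0],
    [-0.4, -10, 0, 0, 0],
    [-0.4, -30, 0, 0, 0],
    [-0.4, -30, 0, -40, 0],
    [-0.4, -30, 0, -85, 0],
    [-0.4, -70, 25, -120, 0],
    [-0.4, -110, 65, -150, 0],
    [-0.4, -150, 105, -150, 0],
    [-0.4, -150, 150, -150, 0],
    [-0.4, -150, 190, -150, 0],
    [-0.4, -150, 190, -150, 0],
  ],
)

```text
clock: 28.55
position: [461.3, 257.4, 157.4]
ee_rot: [-0.658, 0.753, 0.0, -0.001]
contact_force: [0.2, -0.5, -0.2]
gripper_width: 59.9
grasp_force: 0.0
```

```bash
cat > chk.py <<'E'
from h import *
st()
for n in("scene","top"):
    i=arm.get_image(n); cv2.imwrite(f"pics/{n}_end.png",i)
    P=np.array([[*jw(x,y),20] for x,y in((-5,-12),(140,-12),(140,140),(-5,140))])
    roi=np.zeros(i.shape[:2],np.uint8); cv2.fillPoly(roi,[px(n,P).astype(int)],255)
    f=i.astype(int); m=((f[...,2]>1.35*f[...,0])&(f[...,2]-f[...,0]>18)&(roi>0)).astype(np.uint8)
    m=cv2.morphologyEx(m,cv2.MORPH_OPEN,np.ones((3,3),np.uint8))
    c=max(cv2.findContours(m,0,2)[0],key=cv2.contourArea)[:,0]
    q=cv2.approxPolyDP(cv2.convexHull(c),5,True)[:,0]
    print(n,"area",int(m.sum()),[jig(p) for p in w(n,q,20)])
    # fence-ward and stop-ward tile edges and stop drift against the first picture
    b=cv2.imread(f"pics/{n}0.png")
    P=np.array([[*jw(x,y),13] for x,y in((-40,-40),(-2,-40),(-2,140),(-40,140))])
    r=cv2.fillPoly(np.zeros(i.shape[:2],np.uint8),[px(n,P).astype(int)],255)>0
    x,y,ww,hh=cv2.boundingRect(r.astype(np.uint8))
    g=lambda k:cv2.cvtColor(k,6)[y:y+hh,x:x+ww].astype(np.float32)*r[y:y+hh,x:x+ww]
    print("  stop shift px",np.round(cv2.phaseCorrelate(g(b),g(i)),2), "mean diff",np.abs(i.astype(int)-b)[r].mean().round(1))
E
python3 chk.py
```

```text
t 28.55 p [461.3 257.4 157.4] yang 172.24 F [ 0.18 -0.51 -0.18] w 59.9 g 0.0
scene area 1903 [(5.8, 121.7), (130.2, 113.0), (128.2, 0.2), (1.8, 3.2)]Traceback (most recent call last):
  File "chk.py", line 18, in <module>
    print("  stop shift px",np.round(cv2.phaseCorrelate(g(b),g(i)),2), "mean diff",np.abs(i.astype(int)-b)[r].mean().round(1))
                            ~~~~~~~~^^^^^^^^^^^^^^^^^^^^^^^^^^^^^^^^^
    return _wrapfunc(a, 'round', decimals=decimals, out=out)
    return _wrapit(obj, method, *args, **kwds)
    conv = _array_converter(obj)
ValueError: setting an array element with a sequence. The requested array has an inhomogeneous shape after 1 dimensions. The detected shape was (2,) + inhomogeneous part.
```

```bash
sed -i 's/np.round(cv2.phaseCorrelate(g(b),g(i)),2)/np.round(cv2.phaseCorrelate(g(b),g(i))[0],2)/' chk.py; python3 chk.py
```

```text
t 28.6 p [463.  257.6 157.8] yang 172.23 F [-0.6  -1.17 -0.07] w 59.6 g 0.0
scene area 1901 [(5.8, 121.7), (130.2, 113.0), (128.2, 0.2), (1.8, 3.2)]
  stop shift px [-0.01 -0.03] mean diff 7.5
top area 2327 [(118.2, 2.6), (0.9, 2.4), (1.1, 119.8), (115.5, 120.7)]
  stop shift px [-0.02  0.54] mean diff 11.5
```

The top view puts the tile at jig x 1–118, y 2.5–120, square and at home, and the stop has not shifted. I'll confirm the fence contact with a gentle re-seat, expecting a stall at tool jig y≈131.

Request:
drive_tool(
  targets=[
    [-0.4, 22, -10, 0, 8],
    [-0.4, 50, -24, 0, 16],
    [-0.4, 80, -38, 0, 24],
    [-0.4, 110, -52, 0, 32],
    [-0.4, 140, -67, 0, 40],
    [-0.4, 170, -81, 20, 48],
    [-0.4, 200, -95, 50, 56],
    [-0.4, 219, -104, 70, 64],
    [-0.4, 219, -104, 80, 72],
    [-0.4, 219, -104, 80, 80],
    [-0.4, 219, -104, 80, 88],
    [-0.4, 219, -104, 80, 90],
  ],
)

```text
clock: 29.9
position: [540.0, 23.9, 76.6]
ee_rot: [0.073, 0.997, -0.0, -0.0]
contact_force: [-0.3, 0.6, -0.1]
gripper_width: 59.6
grasp_force: 0.0
```

```bash
python3 -c "
from h import *
p,_=st();print(jig(p)); to([*jw(60,150),8])"
```

```text
t 29.9 p [540.   23.9  76.6] yang 81.67 F [-0.29  0.57 -0.14] w 59.6 g 0.0
(57.6, 146.4)
t 29.9 p [540.   23.9  76.6] yang 81.67 F [-0.29  0.57 -0.14] w 59.6 g 0.0
tool shift to [np.float64(536.707), np.float64(26.798), 8] [ 3.6  2.4 68.6]
```

Request:
drive_tool(
  targets=[
    [-0.4, 4, 2, 30, 0],
    [-0.4, 4, 2, 60, 0],
    [-0.4, 4, 2, 68, 0],
    [-0.4, 4, 2, 68, 0],
    [-0.4, 0, 2, 68, 0],
    [-0.4, -4, 2, 68, 0],
    [-0.4, -8, 2, 68, 0],
    [-0.4, -10, 2, 68, 0],
    [-0.4, -12, 2, 68, 0],
    [-0.4, -13, 2, 68, 0],
  ],
)

```text
clock: 30.9
position: [551.8, 25.3, 9.6]
ee_rot: [0.07, 0.998, 0.0, 0.0]
contact_force: [-0.6, -0.2, -1.2]
gripper_width: 59.8
grasp_force: 0.0
```

Request:
drive_tool(
  targets=[
    [-0.4, -0.5, 0, 0, 0],
    [-0.4, -1, 0, 0, 0],
  ],
)

```text
clock: 31.1
position: [552.4, 25.2, 9.3]
ee_rot: [0.07, 0.998, -0.0, -0.0]
contact_force: [0.2, 0.9, -0.1]
gripper_width: 59.9
grasp_force: 0.0
```

Request:
drive_tool(
  targets=[
    [-0.4, -0.5, 0, 0, 0],
    [-0.4, -1, 0, 0, 0],
  ],
)

```text
clock: 31.3
position: [553.5, 25.1, 9.3]
ee_rot: [0.07, 0.998, -0.0, -0.0]
contact_force: [1.4, -0.2, 0.0]
gripper_width: 59.7
grasp_force: 0.0
```

```bash
python3 -c "
from h import *
p,_=st();print(jig(p))"
```

```text
t 31.3 p [553.5  25.1   9.3] yang 82.0 F [ 1.36 -0.22  0.04] w 59.7 g 0.0
(60.6, 133.1)
```

Request:
drive_tool(
  targets=[
    [-0.4, -0.5, 0, 0, 0],
    [-0.4, -1, 0, 0, 0],
    [-0.4, -1.5, 0, 0, 0],
  ],
)

```text
clock: 31.6
position: [555.1, 24.8, 9.3]
ee_rot: [0.07, 0.998, 0.0, 0.0]
contact_force: [-0.5, -0.3, -0.5]
gripper_width: 60.1
grasp_force: 0.0
```

Request:
drive_tool(
  targets=[
    [-0.4, -0.5, 0, 0, 0],
    [-0.4, -1, 0, 0, 0],
    [-0.4, -1.5, 0, 0, 0],
  ],
)

```text
clock: 31.9
position: [555.3, 24.6, 9.2]
ee_rot: [0.07, 0.998, -0.0, -0.001]
contact_force: [-5.1, 2.5, 4.9]
gripper_width: 59.8
grasp_force: 2.7
```

```bash
python3 -c "
from h import *
p,_=st();print(jig(p))"
```

```text
t 31.9 p [555.3  24.6   9.2] yang 81.98 F [-5.11  2.55  4.9 ] w 59.8 g 2.7
(60.5, 131.3)
```

Stalled at 131.3, where the fence seat was before, so contact is confirmed. One small firm step, then retreat clear.

Request:
drive_tool(
  targets=[
    [-0.4, -0.5, 0, 0, 0],
    [-0.4, -1.2, 0, 0, 0],
    [-0.4, -1.2, 0, 0, 0],
  ],
)

```text
clock: 32.2
position: [555.2, 24.4, 9.0]
ee_rot: [0.07, 0.998, -0.0, -0.003]
contact_force: [-7.0, 3.2, 4.9]
gripper_width: 59.9
grasp_force: 3.5
```

Request:
drive_tool(
  targets=[
    [-0.4, 3, 0, 0, 0],
    [-0.4, 10, 0, 0, 0],
    [-0.4, 25, 0, 0, 0],
    [-0.4, 25, 0, -40, 0],
    [-0.4, 25, 0, -85, 0],
    [-0.4, 35, -40, -120, 0],
    [-0.4, 45, -85, -130, 0],
    [-0.4, 55, -130, -130, 0],
    [-0.4, 60, -170, -130, 0],
    [-0.4, 60, -200, -130, 0],
    [-0.4, 60, -200, -130, 0],
    [-0.4, 60, -200, -130, 0],
  ],
)

```text
clock: 33.4
position: [470.3, -165.8, 139.3]
ee_rot: [0.071, 0.997, -0.0, 0.0]
contact_force: [-0.1, -0.1, 0.3]
gripper_width: 59.7
grasp_force: 0.0
```

```bash
python3 chk.py
```

```text
t 33.4 p [ 470.3 -165.8  139.3] yang 81.89 F [-0.09 -0.13  0.27] w 59.7 g 0.0
scene area 1898 [(5.8, 121.7), (130.2, 113.0), (125.6, 1.4), (1.8, 3.2)]
  stop shift px [-0.06 -0.01] mean diff 4.5
top area 738 [(120.1, 27.3), (108.5, 0.4), (-0.2, 7.5), (23.1, 28.8)]
  stop shift px [-0.02  0.58] mean diff 15.9
```

```bash
python3 -c "
from bench import arm
print(arm.job_done())"
```

```text
the job is handed in; nothing more can be done
None
```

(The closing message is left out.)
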